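Close and lock the sliding glass cover of the thimble display case

TASK

Close the thimble display case: press the round lock button on the sliding glass cover down with the fingertips and, keeping it held down, push the cover along in one go until it is fully home against the end stop; then let the button spring up so that it locks there, and take the hand away. Only press and push, without forcing anything; pick nothing up, and leave the thimbles and the other things around it where they are.

Things in the scene. Friction and masses are not known exactly. Their poses are not given: they have to be found in the camera images.
- case: shallow maple display case fixed on the table, 170 mm (x) by 300 mm (y), ends 56 mm high. Origin: centre of its underside; x points away from the robot's side, y along its length, z up. +y half: fixed glass pane; -y half: bay, open until the cover is pushed over it. The 44 mm high, 35 mm wide rail along its -x edge carries a brass strip with eight lock holes 20 mm apart, joined by a narrow slot.
- cover (a joint): glass cover in a maple frame, 144 mm along y, sliding on top of the case. 0 = parked over the fixed pane (start, locked); grows as the cover moves straight towards the case's -y; 0.140 m = end stop, bay closed. Needs about 1.5 N to slide with the button down, held by the lock (about 2 mm of play) with the button up, cannot be lifted.
- lock_button (a joint): travel of the lock button: 0 = up (locked), 0.006 m = fully down. It goes straight down against a spring, 2 N at first, 6 N fully down; the lock frees at 3.5 mm. Let up on the way, it springs into the next hole of the strip and locks the cover there; at the end stop it springs up into the last hole.
- button_top (a point): centre of the flat top of the round steel lock button, 24 mm across, 68 mm above the table when up, 62 mm fully down. It stands 10 mm proud of the brass shoe that carries it (32 mm in x, 72 mm in y, top 58 mm above the table) at the -x side of the cover. Moves with button and cover. Axes as the case's.
- pull_face (a point): middle of the flat face, turned to the button, of the maple finger pull: an upright bar on the shoe, 24 mm from the button's centre towards the case's -y (the sliding direction), 12 mm thick, 64 mm long across the cover, top 79 mm above the table. The point is 68.5 mm above the table. A fingertip on the button may push against it. Axes as the case's.
- milk_thimble: milk glass thimble, 19 mm across and 25 mm high, standing on the floor (8 mm above the table) of the open bay. Origin: centre of its underside. Leave alone.
- pewter_thimble: pewter thimble, 19 mm across and 25 mm high, standing on the floor of the open bay. Origin: centre of its underside. Leave alone.
- copper_thimble: copper thimble with a dented side, 19 mm across and 25 mm high, standing on the table before the case's front rail. Origin: centre of its underside. Leave alone.
- egg: turquoise cloisonne egg on a small brass foot, 44 mm across and 65 mm high, behind the case. Origin: centre of its underside. Leave alone.
- spool_stool: boxwood spool holder like a tiny three-legged stool with one spool, 48 mm across and 62 mm high, before the case. Origin: centre of its underside. Leave alone.
- loupe: folding loupe lying flat behind the case: a steel disc 48 mm across and 10 mm thick with a black handle. Origin: centre of the disc's underside. Leave alone.
- needle_case: turned dark wood needle case standing upright by the case's left end, 19 mm across and 66 mm high. Origin: centre of its underside. Leave alone.
- soft_brush: soft dusting brush lying by the case's right end, 130 mm long, 20 mm wide, 17 mm high. Origin: centre of its underside. Leave alone.

How it is judged:
By the outcome, as a careful person would: the job done as asked, in the order asked, and still so for the second after the job is handed in, with the robot touching nothing.
It also fails if it takes over 38 s, if anything falls off the work surface, if the arm or the gripper's body presses on something with over 40 N, if the wrist force passes 120 N, or if a joint passes its speed limit or range.

ROBOT

A 7-joint arm with a two-finger parallel gripper is mounted at the origin on the work surface. World frame = base frame: x ahead of the robot, y to its left, z up, the work surface at z = 0. Lengths are in m, angles in rad, forces in N, time in s.
With the tool pointing down it reaches from about 0.4 to 0.875 m from the base axis. Payload 6.5 kg.
Tool frame: the origin (TCP) lies at the very end of the fingers, on their centre line; the grasp point (between the pads) lies 19 mm behind it; z points along the fingers, y is the line along which they close (so a half turn about z gives the same grasp; the last joint's range is limited). The gripper opens to 88 mm and grips with 3 to 60 N. Pads are 18 mm wide; open, the fingers measure 123 mm over their backs; the gripper's body (75 mm by 187 mm) begins 45 mm behind the grasp point.
Start: joints at [1.044, 0.536, -0.004, 1.538, 0.003, 1.067, -0.071], TCP at [0.289, -0.582, 0.239] pointing down, gripper open.
Joint ranges: [-2.7, 2.7], [-0.37, 2.16], [-1.27, 1.26], [0.24, 2.4], [-1.31, 4.45], [0.19, 1.91], [-2.76, 2.76]. Speed limits (rad/s): [2.39, 2.39, 3.14, 3.14, 3.14, 3.14, 3.14].

INTERFACE

Orientations are given as a unit quaternion [x, y, z, w].
In Python, from cell import r, cams gives the robot as it stands. The module is installed in compiled form; this text tells all that it offers. Calls block until the motion is done:
- r.movep(position, orientation): joint-space move of the TCP to a pose.
- r.move_l(position, rate=0.15, attitude=None, f_stop=None): straight line of the TCP; attitude=None keeps the orientation; rate is the mean speed in m/s. With f_stop (N) it stops when the force on the tool has changed by that much, and returns True; else False.
- r.move_j(angles): joint-space move.
- r.command_gripper(opening, f_grip=None): finger opening in m; f_grip is the grip in N (None keeps the last); returns when the fingers have stopped.
- r.dwell(seconds).
- r.inverse_kinematics(position, orientation): joint angles nearest the present ones, or None.
- cams.read_camera(name): name is "side" or "top" or "wrist"; returns the picture (384x512x3 uint8, red, green, blue); there is no depth.
- cams.get_calibration(name): a dict with "fx", "fy", "cx", "cy" (pixels), "dist" ([k1, k2, p1, p2, k3] as OpenCV has them; the pictures are not rectified), "cam_to_world" (4x4, takes a point from camera to world coordinates); the wrist camera has in their place "T_tool_cam" (4x4, takes a point from camera to tool coordinates, whose origin is the TCP and whose axes are the flange's). Camera axes: x right, y up, looking along -z (the intrinsics and any distortion apply to the point x, -y, -z); pixel columns grow to the right and rows downward; lengths in m; the calibration is good to about 2 mm. A picture is of the moment at which its call begins: read the wrist's pose just before it. get_calibration takes no time and is no camera call.
A pose or a line that the arm cannot do raises r.PlanningError and nothing moves.
- r.close_job(): hands the job in; it is judged then, once.
Trained networks look in the newest picture that a camera, given by its name, has taken for a name from the list of things; names that differ only in an ending like _2 or _b are one class to them, and where a whole thing is asked for, a point or a joint stands for the part that bears it (a point fixed in the world has none). Each returns a list of dicts, best first, with "p" (0 to 1); they miss things now and then, are a little off and sometimes report something else, mostly with a low value. They report only what shows in the picture. A call takes as long as a camera call.
- cams.masks_of(camera, target): "region" (384x512 bool, what is visible of it) and "uv" ([column, row] in pixels, amid what is visible of it).
Readings, each from a call of its own:
- r.get_time(): time.
- r.get_joint_pos(): joint angles.
- r.get_qd(): joint speeds.
- r.get_joint_torque(): joint torques, N m.
- r.get_tool_pos(): TCP position.
- r.get_eef_rot(): TCP orientation.
- r.get_contact_force(): force on the tool from outside, world axes, zero at the start.
- r.get_moment(): the same for the moment, N m.
- r.get_gripper_width(): finger opening in m.
- r.get_grip_force(): force on a finger pad.
Only numpy, scipy, OpenCV 4.12 (cv2) and the standard library are available. Lean on these libraries where they do the work, as an engineer would, in place of code of your own. Each camera call takes 0.05 s, during which the arm holds its last target. There are 200 camera calls.

## Working session

There is one attempt and no reset: what is moved stays moved. The work goes in short steps, each a Python script; the robot and the scene stay as the last script left them, time stands still between calls to the robot, and variables do not carry over. Pictures are saved under pics/ and viewed, at most 10 in all, crops included, and the job is handed in when it is done.

```bash
mkdir -p pics; ls; cat > h.py <<'E'
import numpy as np, cv2
from cell import r, cams
from scipy.spatial.transform import Rotation as R
def ray(name, uv, tool=None):
    c=cams.get_calibration(name)
    K=np.array([[c['fx'],0,c['cx']],[0,c['fy'],c['cy']],[0,0,1]])
    p=cv2.undistortPoints(np.array([[uv]],float),K,np.array(c['dist'])).ravel()
    d=np.array([p[0],-p[1],-1.])
    T=np.array(c['cam_to_world']) if name!='wrist' else tool@np.array(c['T_tool_cam'])
    d=T[:3,:3]@d
    return T[:3,3],d/np.linalg.norm(d)
def tool():
    T=np.eye(4);T[:3,3]=r.get_tool_pos();T[:3,:3]=R.from_quat(r.get_eef_rot()).as_matrix();return T
def atz(o,d,z): return o+d*(z-o[2])/d[2]
def tri(rs):
    A=sum(np.eye(3)-np.outer(d,d) for o,d in rs);b=sum((np.eye(3)-np.outer(d,d))@o for o,d in rs)
    return np.linalg.solve(A,b)
def save(n,im): cv2.imwrite('pics/'+n,im[:,:,::-1])
E
python3 - <<'E'
from h import *
print(r.get_time(), r.get_eef_rot())
rs={}
T=tool()
for n in ['top','side','wrist']:
    im=cams.read_camera(n); save(n+'0.png',im)
    print(n,cams.get_calibration(n).get('cam_to_world'))
    for t in ['lock_button','pull_face','button_top','case','cover','copper_thimble','spool_stool','needle_case']:
        m=cams.masks_of(n,t)
        print(n,t,[(round(x['p'],2),np.round(x['uv'],1),int(x['region'].sum()), np.round(atz(*ray(n,x['uv'],T),.065),3)) for x in m[:2]])
print(r.get_time(), cams.get_calibration('wrist'))
a=cv2.imread('pics/top0.png');b=cv2.imread('pics/side0.png')
E
```

```text
pics
0.0 [ 9.73569143e-01  2.28390956e-01 -2.52331082e-04 -7.94237780e-04]
top [[-0.01755031  0.99492604 -0.09906641  0.49395408]
 [-0.99981853 -0.01672925  0.00911274  0.1109545 ]
 [ 0.00740919  0.09920837  0.9950391   1.3177714 ]
 [ 0.          0.          0.          1.        ]]
top lock_button [(0.46, array([194.3, 245.6]), 75, array([0.475, 0.243, 0.065]))]
top pull_face [(0.65, array([182.4, 224.2]), 2926, array([0.531, 0.274, 0.065]))]
top button_top [(0.62, array([191.8, 250.3]), 63, array([0.463, 0.25 , 0.065]))]
top case [(0.8, array([202.1, 218.5]), 7417, array([0.545, 0.222, 0.065]))]
top cover [(0.96, array([181.8, 222.2]), 2947, array([0.536, 0.275, 0.065]))]
top copper_thimble [(0.58, array([237.1, 255.4]), 38, array([0.448, 0.132, 0.065])), (0.53, array([202.3, 220.4]), 7286, array([0.54 , 0.222, 0.065]))]
top spool_stool [(0.52, array([173.4, 276.5]), 266, array([0.395, 0.299, 0.065]))]
top needle_case [(0.49, array([131.7, 219.4]), 60, array([0.545, 0.408, 0.065]))]
side [[-0.92293466  0.19144725 -0.3339754   0.33497822]
 [-0.38459196 -0.49631508  0.77830609  0.793
[... 914 characters left out ...]
rist lock_button []
wrist pull_face []
wrist button_top []
wrist case []
wrist cover []
wrist copper_thimble []
wrist spool_stool []
wrist needle_case []
1.35 {'fx': 265.73114006613486, 'fy': 265.73114006613486, 'cx': 254.79148858628147, 'cy': 194.5988201002491, 'dist': array([-0.03103606,  0.        ,  0.        ,  0.        ,  0.        ]), 'T_tool_cam': array([[ 1.22699286e-03,  9.60099627e-01,  2.79655503e-01,
         7.07088857e-02],
       [ 9.99999246e-01, -1.19370238e-03, -2.89351448e-04,
         2.14999090e-05],
       [ 5.60192226e-05,  2.79655647e-01, -9.60100368e-01,
        -1.47292601e-01],
       [ 0.00000000e+00,  0.00000000e+00,  0.00000000e+00,
         1.00000000e+00]])}
```

```bash
python3 - <<'E'
import cv2,numpy as np
a=cv2.imread('pics/top0.png')[170:300,110:270];b=cv2.imread('pics/side0.png')[160:380,170:400]
a=cv2.resize(a,None,fx=3,fy=3,interpolation=3);b=cv2.resize(b,None,fx=1.37,fy=1.37)
c=np.zeros((400,800,3),np.uint8);c[:390,:480]=a;h,w=b.shape[:2];c[:h,482:482+w]=b[:400,:318]
cv2.imwrite('pics/c0.png',c)
E
```

```text
(no output)
```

View pics/c0.png

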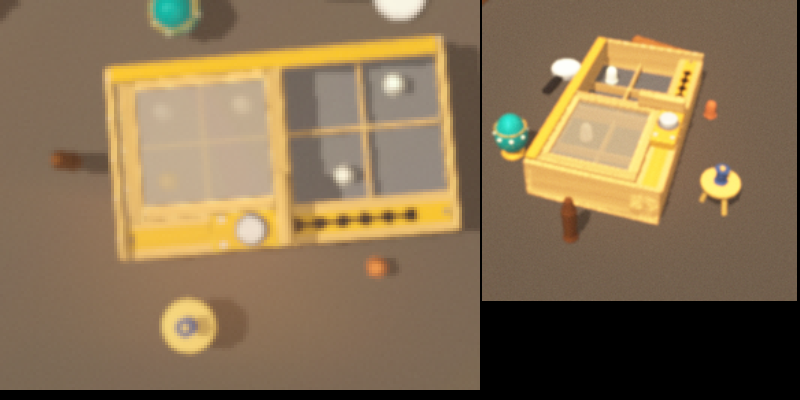

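The top view shows the case rotated about 5°. The button is at full-frame pixel ≈(193,246), the hole row runs right of it at ≈(209–247, 245–241), and the copper thimble is at (236,259). The needle case, spool and egg stand clear of the slide path. Next I'll close the fingers and take two close wrist views.

```bash
python3 - <<'E'
from h import *
c=[np.array(p)/3+[110,170] for p in [(105,68),(440,38),(460,228),(122,258)]]
W=[atz(*ray('top',p),.056) for p in c]; print(np.round(W,3))
th=[np.arctan2(-(b-a)[0],(b-a)[1]) for a,b in [(W[1],W[0]),(W[2],W[3])]]
print('theta',np.rad2deg(th)); t=np.mean(th)
q=[np.cos(t/2),np.sin(t/2),0,0]
r.command_gripper(0.0,5)
r.movep([0.475,0.17,0.17],q); print(r.get_time())
rs={}
for k,p in enumerate([None,[0.47,0.25,0.15]]):
    if p: r.move_l(p,0.15)
    T=tool(); im=cams.read_camera('wrist'); save(f'w{k}.png',im)
    for n in ['lock_button','button_top','pull_face','cover']:
        m=cams.masks_of('wrist',n)
        print(k,n,[(round(x['p'],2),np.round(x['uv'],1),int(x['region'].sum()),np.round(atz(*ray('wrist',x['uv'],T),.068),4)) for x in m[:2]])
    np.save(f'T{k}.npy',T)
print(r.get_time(),r.get_tool_pos(),r.get_contact_force(),r.get_gripper_width())
a=np.hstack([cv2.imread('pics/w0.png')[:,56:456],cv2.imread('pics/w1.png')[:,56:456]]);cv2.imwrite('pics/c1.png',a)
E
```

```text
[[0.616 0.375 0.056]
 [0.638 0.078 0.056]
 [0.471 0.063 0.056]
 [0.449 0.36  0.056]]
theta [4.16149734 4.2886539 ]
5.3917
0 lock_button [(0.77, array([176.8, 190.7]), 481, array([0.4721, 0.2447, 0.068 ]))]
0 button_top [(0.82, array([177.2, 188.5]), 468, array([0.4743, 0.2443, 0.068 ]))]
0 pull_face [(0.57, array([142.8, 107.2]), 23271, array([0.5479, 0.275 , 0.068 ]))]
0 cover [(0.56, array([145.8, 109.5]), 23384, array([0.5461, 0.2723, 0.068 ]))]
1 lock_button []
1 button_top [(0.87, array([261.6, 192.2]), 595, array([0.4769, 0.2428, 0.068 ]))]
1 pull_face [(0.55, array([222.3, 105.6]), 28109, array([0.5482, 0.281 , 0.068 ]))]
1 cover [(0.94, array([225. , 106.6]), 27745, array([0.5475, 0.2788, 0.068 ]))]
6.5917 [0.47039454 0.24905101 0.15018718] [-0.43446213  0.47286906  0.43899057] 0.000290478299608952
```

View pics/c1.png

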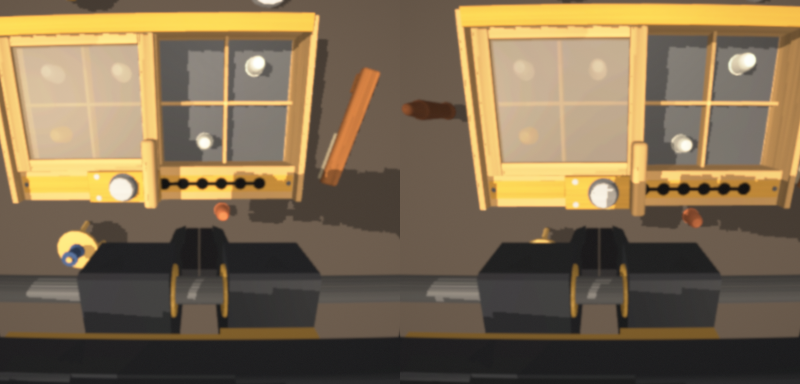

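Both wrist views show the button (full-frame ≈(177,188) and (260,193)) and the upright pull just to its right. The hole row is nearly horizontal in the image, so the tool is well aligned. I'll triangulate the button and fit the slide direction from the holes.

```bash
python3 - <<'E'
from h import *
us=[(177.2,188.5),(261.6,192.2)]
rs=[];P=[]
for k,(u0,u1,r0,r1) in enumerate([(218,332,178,192),(304,406,180,196)]):
    T=np.load(f'T{k}.npy');im=cv2.imread(f'pics/w{k}.png')
    # steel disc: bright, low-saturation blob near the reported button
    u,v=map(int,us[k]);sub=cv2.cvtColor(im,cv2.COLOR_BGR2HSV)[v-25:v+25,u-25:u+25]
    m=((sub[...,1]<70)&(sub[...,2]>130)).astype(np.uint8)
    n,l,s,c=cv2.connectedComponentsWithStats(m);i=1+np.argmax(s[1:,4]);cu=c[i]+[u-25,v-25]
    print('disc',cu,s[i]); rs.append(ray('wrist',cu,T)); print(atz(*rs[-1],.068))
    g=cv2.cvtColor(im,cv2.COLOR_BGR2GRAY)[r0:r1,u0:u1]
    n,l,s,c=cv2.connectedComponentsWithStats(cv2.morphologyEx((g<70).astype(np.uint8),cv2.MORPH_OPEN,np.ones((5,5),np.uint8)))
    H=np.array([atz(*ray('wrist',c[i]+[u0,r0],T),.044)[:2] for i in range(1,n) if 30<s[i,4]<200]);H=H[np.argsort(-H[:,1])]
    f=np.polyfit(H[:,1],H[:,0],1);print(np.round(H,4).tolist(),'theta',np.rad2deg(np.arctan(-f[0])))
print('tri',tri(rs), 'tri net',tri([ray('wrist',us[k],np.load(f'T{k}.npy')) for k in (0,1)]))
E
```

```text
disc [177.38170974 187.52087475] [ 14  11  24  27 503]
[0.47531506 0.24411634 0.068     ]
[[0.4763, 0.2049], [0.4778, 0.1865], [0.4794, 0.1655], [0.4812, 0.1455], [0.4827, 0.1258], [0.4843, 0.1058]] theta 4.611551359694519
disc [258.34724541 193.49749583] [  9  12  28  29 599]
[0.47547187 0.24561212 0.068     ]
[[0.4781, 0.1852], [0.4796, 0.1654], [0.4813, 0.1449], [0.4828, 0.1248], [0.4842, 0.1053]] theta 4.388591010410772
tri [0.47404885 0.24544082 0.06327298] tri net [0.4768808  0.24296964 0.0725006 ]
```

```bash
cat >> h.py <<'E'
th=np.deg2rad(4.5); d=np.array([np.sin(th),-np.cos(th),0]); q=[np.cos(th/2),np.sin(th/2),0,0]
B=np.array([0.4745,0.245,0])
E
python3 - <<'E'
from h import *
s=B+4e-3*d
r.move_l(s+[0,0,.085],0.1,q); f0=r.get_contact_force()
print(r.move_l(s+[0,0,.0595],0.02,f_stop=6.5))
print(r.get_time(),r.get_tool_pos(),s,f0,r.get_contact_force())
save('s1.png',cams.read_camera('side')[160:330,220:400].repeat(3,0).repeat(3,1))
E
```

```text
True
8.4417 [0.47475441 0.24102455 0.06248971] [0.47481384 0.24101233 0.        ] [0.18710478 0.29533915 1.43109745] [-1.15394577  0.18604824  6.28469983]
```

View pics/s1.png

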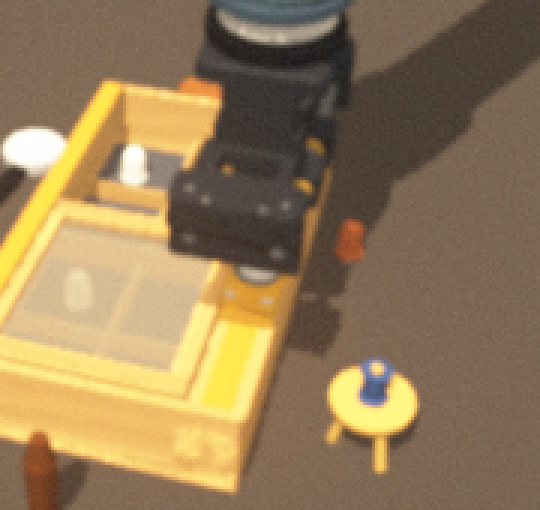

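The hand is on the button and the tip is at z 62.5 mm, so the button is about 5.5 mm down, past the 3.5 mm release point. Now I'll slide the cover in one stroke.

```bash
python3 - <<'E'
from h import *
p0=r.get_tool_pos(); f0=r.get_contact_force()
s=B+4e-3*d
t=s+0.155*d; t[2]=.0622
print(r.move_l(t,0.04,f_stop=9))
p=r.get_tool_pos();f=r.get_contact_force()
print(r.get_time(),p,'travel',(p-p0)@d,'along',f@d,'f',f,f0)
save('t2.png',np.vstack([cams.read_camera('top')[170:300,110:270].repeat(3,0).repeat(3,1)]))
E
```

```text
True
11.7 [0.48694324 0.09766543 0.06278853] travel 0.14389245900375544 along 0.17811864009024514 f [-0.3955783  -0.20980211  4.68542498] [-0.3766554  -0.36933265  6.11980934]
```

View pics/t2.png

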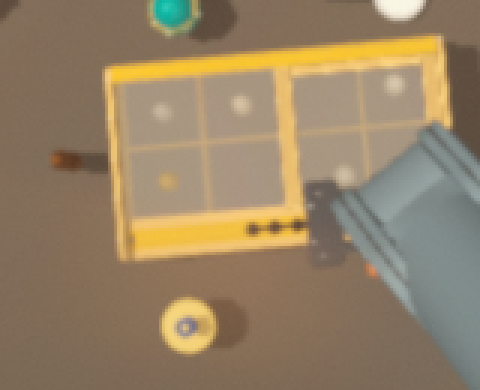

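The cover is now over the bay and the button is still held (z 62.8 mm). I'll press gently once more to confirm it is on the end stop.

```bash
python3 - <<'E'
from h import *
p0=r.get_tool_pos()
t=p0+0.012*d; t[2]=.0623
print(r.move_l(t,0.012,f_stop=8))
p=r.get_tool_pos();f=r.get_contact_force()
print(r.get_time(),p,'more',(p-p0)@d,'along',f@d,'f',f)
E
```

```text
True
12.1583 [0.48691316 0.09768581 0.0628266 ] more -2.1228534153787835e-05 along -0.3054529588729865 f [-0.47811851  0.26876874  5.59406509]
```

```bash
python3 - <<'E'
from h import *
p=r.get_tool_pos()
r.move_l(p+[0,0,.03],0.03); r.move_l(p-.03*d+[-.01,0,.10],0.12)
rs=[]
for k in range(2):
    if k: r.move_l(r.get_tool_pos()-0.06*d,0.15)
    T=tool(); im=cams.read_camera('wrist'); save(f'e{k}.png',im)
    m=cams.masks_of('wrist','button_top')
    if m: rs.append(ray('wrist',m[0]['uv'],T)); print(m[0]['p'],m[0]['uv'],atz(*rs[-1],.068),'travel',(atz(*rs[-1],.068)-B)[:2]@d[:2])
if len(rs)==2: print(tri(rs))
print(r.get_time(),r.get_contact_force())
a=np.hstack([cv2.imread('pics/e0.png')[:,56:456],cv2.imread('pics/e1.png')[:,112:]]);cv2.imwrite('pics/c2.png',a)
E
```

```text
0.91 [277.9, 185.5] [0.48548644 0.10621224 0.068     ] travel 0.13922191394440156
0.71 [340.7, 185.1] [0.48603009 0.10661048 0.068     ] travel 0.13886755049809513
[0.48545289 0.10610767 0.06669392]
14.85 [ 0.0512297  -0.56133137  0.58395213]
```

View pics/c2.png

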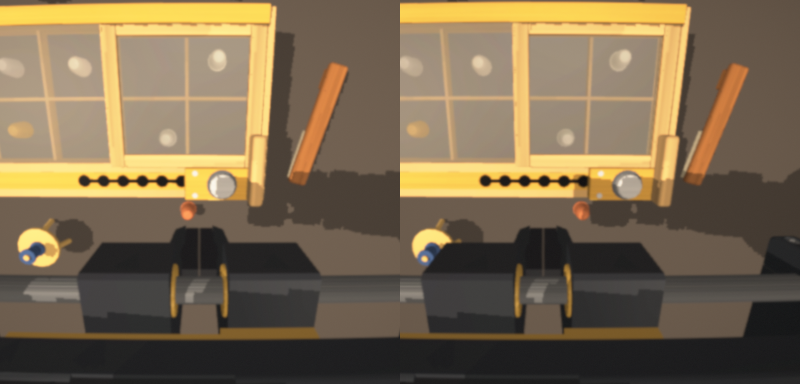

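The wrist views show the cover over the bay against the right end. The button is at ≈(278,185) and measures 139–140 mm of travel at about 67 mm height, so it is up. The thimbles, spool and brush look undisturbed and the hand is clear.

```bash
python3 -c "
from h import *
print(r.close_job(), r.get_time())"
```

```text
the job is handed in; nothing more can be done
the job is handed in; nothing more can be done
```

The display case is closed: the cover went home to the end stop in one stroke with the button held down, the button measured as sprung up there (I didn't test the lock by pushing back), the hand is clear, and the job is handed in at about 15 s.

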